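Knock out the prop of a tool box lid, catch the lid on a finger and lower it shut

TASK

The lid of the open red tool box at the front of the bench stands propped open on a hinged rod under its lift lip. Put a finger close under the lip, knock the rod over sideways with that finger, towards the middle of the box, so that it comes off the end of the lip and the lid drops onto the finger. Then lower the lid gently on the finger until it is fully shut, without letting it slam, and take the finger away. Do not grip anything, do not raise the lid or shift the box, and leave the other things on the bench where they lie.

Things in the scene. Friction and masses are not known exactly. Their poses are not given: they have to be found in the camera images.
- tool_box: Red sheet-steel tool box with its lid open, loose on the bench, about 3 kg, tools in it. Origin: centre of the underside; z up, its front faces its own -x, its length runs along y. Case 170 mm (x) by 340 mm (y), walls 115 mm high, front panel at x = -83 mm. Shut, the lid reaches up to z = 136 mm, and a fixed carrying handle on it (within 54 mm of the middle) to z = 165 mm.
- lid_hinge (a point): Middle of the lid's hinge line, at the box's back rim: box x = +86.3 mm, y = 0, z = 116 mm. The hinge runs along the box's y. The lid's front skirt is 172 mm from this line.
- tool_box_lid (a joint): Angle of the lid about its hinge, rad: 0 shut (a hard stop), growing as it opens. It rests at about 0.65 on the prop rod and falls shut when nothing holds it (about 0.6 kg, felt at the lip as about 3 N).
- lift_lip: Dark folded steel lip on the lid's front edge: flat strip 3 mm thick, 120 mm long, at box y = -165 to -45 mm, standing 28 mm out of the lid in the plane through the hinge line and ending in a bead of 3 mm radius. Origin: middle of the bead, on its axis, 203 mm from the hinge line. Axes: x to the hinge, y along the bead as the box's y, z to the lid's top. Shut, it is at box (-117, -105, 116) mm.
- prop (a joint): Angle of the prop rod about its pivot, rad: 0 standing under the lip (leaning 0.05 rad to box -y, on its stop), growing as it swings towards box +y. Past about 0.08 its tip has left the lip's inner (+y) end; past about 0.1 it falls by itself to 1.6, where it lies along the front panel.
- prop_tip (a point): Centre of the prop rod's round rubber tip (5 mm radius, 20 mm long), which bears on the lip's flat underside 190 mm from the hinge line, 10 mm short of the lip's inner (+y) end. Below the tip the steel rod has 3 mm radius. From pivot to here it is 173 mm long; it leans 0.17 rad towards the hinge.
- prop_pivot (a point): Pivot of the prop rod, in front of the box's front panel: box x = -98 mm, y = -46.5 mm, z = 55 mm.
- piston: Bare metal engine piston standing on its skirt before the box, 68 mm across, 76 mm high. Origin: centre of its underside. Leave alone.
- red_pencil: Red pencil, 136 mm long, 8 mm high, on the bench before the box. Origin: centre of its underside. Leave alone.
- nut_m16: Small steel nut, 27 mm across, 13 mm high, on the bench at the right. Leave alone.
- bolt_m16: Steel bolt, 82 mm long, 25 mm high, at the right. Leave alone.
- tape_measure: Yellow tape measure standing on edge, 88 mm long, 66 mm high, at the left. Leave alone.

How it is judged (in metres and radians):
On the way, in this order (a step that is already met when the one before it is completed fails the run):
1. the rod has been knocked from under the lip and the lid rests by its lip on the fingers, not gripped, still well open (value of joint prop above 0.8 rad and value of joint tool_box_lid above 0.3 rad and contact force between the fingers and lift_lip between 0.5 and 8 N), for 0.2 s.
2. the lid, still resting by its lip on the fingers and not gripped, has come down to just above shut (value of joint tool_box_lid between 0.005 and 0.15 rad and contact force between the fingers and lift_lip between 0.5 and 8 N), for 0.05 s.
At the end, for the whole second after the job is handed in: The lid is shut (within 0.02 rad), the prop rod lies folded along the front panel (over 1.3 rad), the box stands level and at rest within 30 mm of where it was (value of joint tool_box_lid below 0.02 rad and value of joint prop above 1.3 rad and distance of tool_box from where it was at the start of the episode below 0.03 m and angle between tool_box's own z axis and vertical below 0.05 rad and linear speed of tool_box below 0.01 m/s); the robot touches nothing.
It fails at once if the lid slams or drops the last part of its way: closing faster than 1.0 rad/s below 0.3 rad (value of joint tool_box_lid below 0.3 rad and velocity of joint tool_box_lid below -1 rad/s).
It fails at once if the lid is raised more than about 0.15 rad (30 mm at the lip) above where it rested (value of joint tool_box_lid above 0.8 rad).
It fails at once if the box is shoved more than 30 mm, lifted or tipped (distance of tool_box from where it was at the start of the episode above 0.03 m or height (world z) of tool_box above 0.01 m or angle between tool_box's own z axis and vertical above 0.1 rad).
It fails at once if one of the other things is moved more than 20 mm (distance of any of piston, red_pencil, nut_m16, bolt_m16, tape_measure from where it was at the start of the episode above 0.02 m).
It also fails if it takes over 48 s, if anything falls off the work surface, if the arm or the gripper's body presses on something with over 40 N, if the wrist force passes 120 N, or if a joint passes its speed limit or range.

ROBOT

A 6-joint arm with a two-finger parallel gripper is mounted at the origin on a cart in front of the work surface, level with it; the furniture and walls round the work are solid. World frame = base frame: x ahead of the robot, y to its left, z up, the work surface at z = 0. Lengths are in m, angles in degrees, forces in N, time in s.
With the tool pointing down it reaches from about 0.4 to 0.825 m from the base axis. Payload 7 kg.
Tool frame: the origin (TCP) lies midway between the tips of the shut fingers; the grasp point (between the pads) lies 19 mm behind it; z points along the fingers, y is the line along which they close (so a half turn about z gives the same grasp; the last joint's range is limited). The gripper opens to 88 mm and grips with 3 to 60 N. Pads are 19 mm wide; open, the fingers measure 130 mm over their backs; the gripper's body (78 mm by 193 mm) begins 47 mm behind the grasp point.
Start: joints at [-53.795, 20.546, 0.682, 0, -70.136, -16.507], TCP at [0.227, -0.635, 0.227] pointing down, gripper open.
Joint ranges: [-176.03, 176.03], [-82.01, 121.73], [-58.28, 71.71], [-173.87, 95.51], [-174.79, -0.11], [-173.66, 173.66]. Speed limits (degrees/s): [136.94, 136.94, 172.46, 180, 180, 180].

INTERFACE

Orientations are given as [roll, pitch, yaw] about the fixed x, y, z axes, in that order (R = Rz(yaw) Ry(pitch) Rx(roll)).
In Python, from plant import ctrl gives the robot as it stands. The module is installed in compiled form; this text tells all that it offers.
- The arm moves only by the tool send_rows, never from a script. Its argument "plan" is a list that holds one entry, the list of rows, each a list of 6 numbers: the shift along the tool's x, y, z in parts of the range, where 1.0 means 100 cm, then the turn, a rotation vector about the tool's x, y, z in parts of the range, where 1.0 means pi/2 rad. A call has 1 to 8 rows; each row is the pose to reach, as a shift and turn from the pose commanded when the call began, along the tool's axes at that moment; what a row does not reach only later rows make up. A row lasts 1/12 s, in which the tool goes at most 41.7 mm and 7.16 degrees, less where a joint would pass 70% of its speed; a pose out of reach is approached as far as the arm can. A call with a gripper value outside its range is refused whole. "fingers" is the opening, from 0 (shut) to 1 (fully open), set as the call begins (left out, the last holds). The fingers move at their own pace and stop on an object; the grip force is fixed at half the most. Time passes only in rows, so rows that repeat a pose let the fingers close. It gives the time, the measured TCP pose, the force, the opening and the grip force at its end, in the units of the state.
- ctrl.get_obs(): the state, without advancing time (a new reading comes with each control period).
- ctrl.snapshot(name): name is "scene" or "top"; returns a dict with "img" (480x640x3 uint8, red, green, blue), "K" (3x3 intrinsics, pixels), "k1" (the pictures are not rectified: a ray, as slopes to the right and down, at radius r is drawn at 1 + k1 r^2 times it, then the intrinsics apply), "pose" (4x4, takes a point from camera to world coordinates). Camera axes: x right, y down, z forward; pixel columns grow to the right and rows downward; lengths in m; the calibration is good to about 2 mm. A picture is of the moment at which its call begins. There is no depth.
- ctrl.close_job(): hands the job in; it is judged then, once.
The state is a dict: "clock": time; "joint_pos": joint angles; "qvel": joint speeds; "tau": joint torques, N m; "tool_pos": TCP position; "orientation": TCP orientation; "force": force on the tool from outside, world axes, zero at the start; "moment": the same for the moment, N m; "opening": finger opening in m; "gripper_force": force on a finger pad.
Only numpy, scipy, OpenCV 4.12 (cv2) and the standard library are available. Lean on these libraries where they do the work, as an engineer would, in place of code of your own. Each camera call takes 0.05 s, during which the arm holds its last target. There are 200 camera calls.

## Working session

There is one attempt and no reset: what is moved stays moved. The work goes in short steps, Python scripts to look and compute and a tool call to move; the robot and the scene stay as the last step left them, time stands still between calls to the robot, and variables do not carry over. Pictures are saved under pics/ and viewed, at most 10 in all, crops included, and the job is handed in when it is done.

Besides the shell and the picture viewer there is one more tool, called by a JSON object that holds its "name" and its "arguments". send_rows: Moves the arm, as the interface text tells. Its arguments: {"type":"object","properties":{"plan":{"type":"array","items":{"type":"array","items":{"type":"array","items":{"type":"number"}}}},"fingers":{"type":"number"}},"required":["plan"]}

```bash
mkdir -p pics
python3 - <<'E'
from plant import ctrl
import cv2,numpy as np
for n in("scene","top"):
    s=ctrl.snapshot(n); cv2.imwrite(f"pics/{n}0.png",s["img"][:,:,::-1]); np.savez(f"{n}0.npz",**s); print(n,s["K"].round(1).tolist(),s["k1"],s["pose"].round(3).tolist())
print(ctrl.get_obs())
E
```

```text
scene [[446.9, 0.0, 326.5], [0.0, 446.9, 239.0], [0.0, 0.0, 1.0]] -0.1039735020210309 [[0.998, -0.06, 0.033, 0.5], [-0.065, -0.696, 0.715, -0.788], [-0.02, -0.715, -0.699, 0.869], [0.0, 0.0, 0.0, 1.0]]
top [[473.8, 0.0, 326.2], [0.0, 473.8, 229.3], [0.0, 0.0, 1.0]] -0.041504067436275556 [[0.123, -0.904, 0.409, 0.001], [-0.992, -0.114, 0.047, -0.111], [0.004, -0.412, -0.911, 1.341], [0.0, 0.0, 0.0, 1.0]]
{'clock': 0.1, 'joint_pos': array([-5.37942194e+01,  2.05880309e+01,  6.38178965e-01, -2.00229560e-02,
       -7.01354278e+01, -1.65052837e+01]), 'qvel': array([-0.02006643, -0.05547066,  0.15190161,  0.04036321, -0.03452542,
        0.0073992 ]), 'tau': array([-2.85123708e-03, -5.84160697e+01,  2.93749827e+01,  7.01538920e+00,
        1.02008818e-02, -7.15970668e-05]), 'tool_pos': array([ 0.22736054, -0.63507928,  0.22569487]), 'orientation': array([ 1.79912886e+02, -6.18276693e-03, -1.60306316e+02]), 'force': array([-0.23040714,  0.39483429,  0.00927365]), 'moment': array([ 0.04196271, -0.01602798, -0.01664174]), 'gripper_force': 0.0, 'opening': 0.08738101206045838}
```

View pics/scene0.png

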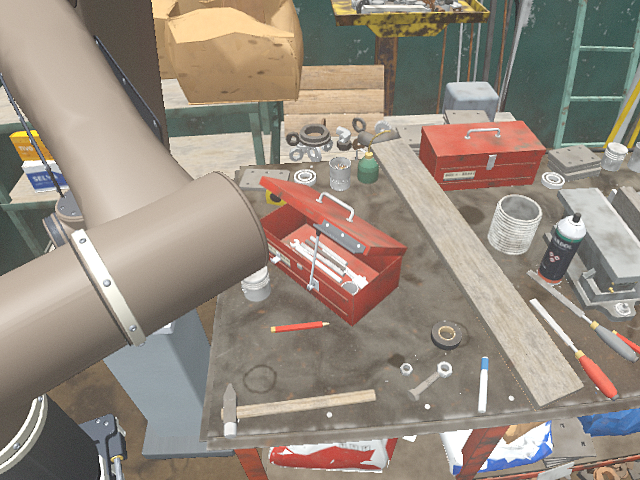

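View pics/top0.png

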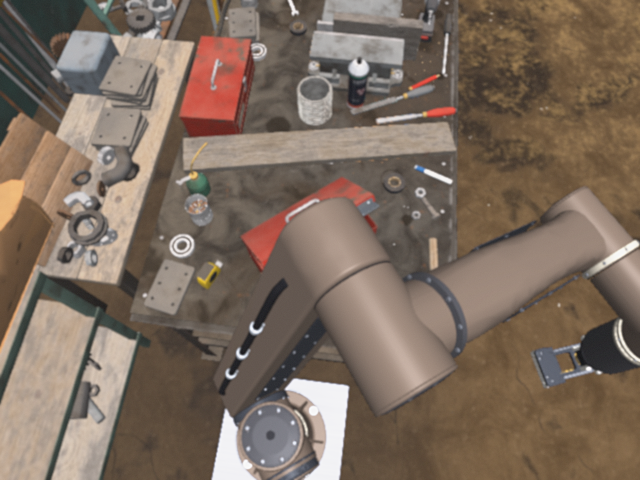

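Scene view shows the box at about (265–405, 180–325), with the prop rod from (316,235) to (312,288). In the top view the arm hides most of it. I'll zoom in.

Run:
```python
import cv2
i=cv2.imread("pics/scene0.png")[165:335,230:420]
cv2.imwrite("pics/c1.png",cv2.resize(i,None,fx=3.5,fy=3.5,interpolation=cv2.INTER_CUBIC))
```

```text
(no output)
```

View pics/c1.png

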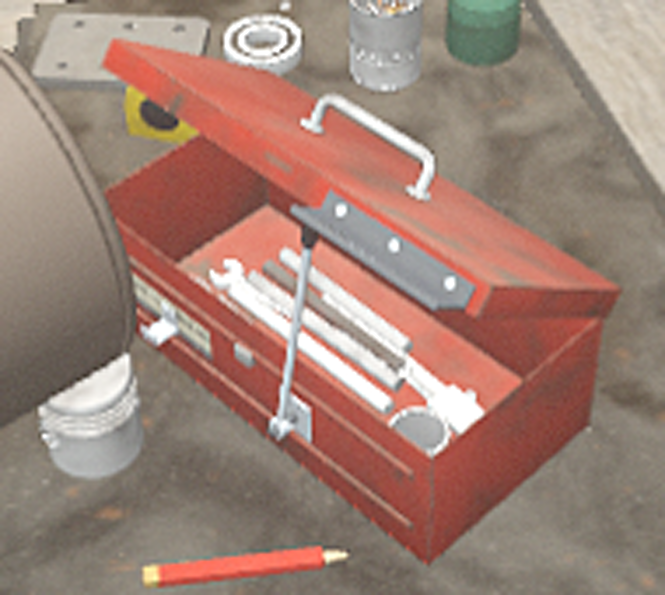

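Prop pivot is at crop (281,430), the tip at (308,237), and the lip bead runs (292,209) to (440,305). Box corners: (428,563), (433,455), (590,428), (603,318).

```bash
cat > h.py <<'E'
import numpy as np,cv2
def ray(s,uv):
    K=s["K"]; d=np.array([float(s["k1"]),0,0,0])
    p=cv2.undistortPoints(np.array([[uv]],float),K,d)[0,0]
    P=s["pose"]; return P[:3,3],P[:3,:3]@np.array([*p,1])
def plane(s,uv,z):
    o,d=ray(s,uv); return o+d*(z-o[2])/d[2]
def proj(s,X):
    P=np.linalg.inv(s["pose"]); X=P[:3,:3]@X+P[:3,3]
    return cv2.projectPoints(X[None],np.zeros(3),np.zeros(3),s["K"],np.array([float(s["k1"]),0,0,0]))[0].ravel()
def fit(b,w): # 2D rigid
    b,w=np.array(b),np.array(w); bc,wc=b.mean(0),w.mean(0)
    H=(b-bc).T@(w-wc); a=np.arctan2(H[0,1]-H[1,0],H[0,0]+H[1,1])
    R=np.array([[np.cos(a),-np.sin(a)],[np.sin(a),np.cos(a)]]); return wc-R@bc,a,R,(w-wc-(b-bc)@R.T)
E
python3 - <<'E'
from h import *
s=np.load("scene0.npz"); c=lambda u,v:(u/3.5+230-.4,v/3.5+165-.4)
pts=[((428,563),(-85,-170,0)),((433,455),(-85,-170,115)),((590,428),(85,-170,0)),((603,318),(85,-170,115)),((281,430),(-100,-46.5,55)),((107,188),(85,170,115)),
 ((292,209),(86.3-203*np.cos(.65),-45,116+203*np.sin(.65))),((308,240),(86.3-190*np.cos(.65)+3,-54,116+190*np.sin(.65)-7))]
b=[];w=[]
for p,q in pts:
    X=plane(s,c(*p),q[2]/1e3); b.append(np.array(q[:2])/1e3); w.append(X[:2])
t,a,R,r=fit(b,w); print(t.round(4),np.degrees(a),(r*1e3).round(1).tolist())
np.savez("box.npz",t=t,a=a,R=R)
W=lambda q:np.array([*(t+R@(np.array(q[:2])/1e3)),q[2]/1e3])
for th in(.6,.65,.7):
  for y in(-45,-165):print(th,y,proj(s,W((86.3-203*np.cos(th),y,116+203*np.sin(th)))).round(1))
print("picked",c(292,209),c(440,305))
print("pivot",W((-98,-46.5,55)),"tip",W((86.3-190*np.cos(.65),-55,231)),"bead",W((86.3-203*np.cos(.65),-105,239)),W((-117,-105,116)))
for nm,p,z in(("piston",(92,455),0),("piston top",(88,375),.076),("pencil",(152,575),0),("pen2",(345,555),0)): print(nm,plane(s,c(*p),z).round(3))
E
```

```text
[ 0.4988 -0.0395] 57.139930815428535 [[-14.1, 12.0], [-13.5, 11.8], [21.4, -25.1], [19.2, -25.5], [5.5, 34.5], [-30.1, -50.4], [9.1, 30.5], [2.7, 12.2]]
0.6 -45 [308.  239.3]
0.6 -165 [360.8 259.5]
0.65 -45 [309.3 234.6]
0.65 -165 [362.3 254.6]
0.7 -45 [310.7 229.9]
0.7 -165 [363.8 249.7]
picked (313.02857142857147, 224.31428571428572) (355.31428571428575, 251.74285714285713)
pivot [ 0.48472792 -0.1470077   0.055     ] tip [ 0.50979726 -0.12386275  0.231     ] bead [ 0.54618187 -0.15968542  0.239     ] [ 0.52355862 -0.19470914  0.116     ]
piston [ 0.353 -0.081  0.   ]
piston top [ 0.36  -0.073  0.076]
pencil [ 0.398 -0.186  0.   ]
pen2 [ 0.527 -0.18   0.   ]
```

Run:
```python
from h import *
s=np.load("scene0.npz"); c=lambda u,v:(u/3.5+230-.4,v/3.5+165-.4)
pts=[((428,563),(-85,-170,0)),((433,455),(-85,-170,115)),((590,428),(85,-170,0)),((603,318),(85,-170,115)),((281,430),(-100,-46.5,55)),((107,188),(-85,170,115)),
 ((292,209),(86.3-203*np.cos(.65),-45,116+203*np.sin(.65))),((308,240),(86.3-190*np.cos(.65)+3,-54,116+190*np.sin(.65)-7))]
b=[];w=[]
for p,q in pts:
    X=plane(s,c(*p),q[2]/1e3); b.append(np.array(q[:2])/1e3); w.append(X[:2])
t,a,R,r=fit(b,w); print(t.round(4),np.degrees(a),(r*1e3).round(1).tolist())
np.savez("box.npz",t=t,a=a,R=R)
W=lambda q:np.array([*(t+R@(np.array(q[:2])/1e3)),q[2]/1e3])
for th in(.6,.65,.7):
  for y in(-45,-165):print(th,y,proj(s,W((86.3-203*np.cos(th),y,116+203*np.sin(th)))).round(1))
print("picked",c(292,209),c(440,305))
print("pivot",W((-98,-46.5,55)),"tip",W((86.3-190*np.cos(.65),-55,231)),"bead",W((86.3-203*np.cos(.65),-105,239)),W((-117,-105,116)))
```

```text
[ 0.5366 -0.011 ] 39.32657678670476 [[2.8, 5.3], [3.4, 5.1], [-0.9, 3.3], [-3.1, 2.8], [0.4, -3.9], [8.9, 7.2], [-2.0, -3.1], [-9.6, -16.6]]
0.6 -45 [312.  227.5]
0.6 -165 [352.7 257.3]
0.65 -45 [313.9 223.3]
0.65 -165 [354.9 252.9]
0.7 -45 [316. 219.]
0.7 -165 [357.3 248.4]
picked (313.02857142857147, 224.31428571428572) (355.31428571428575, 251.74285714285713)
pivot [ 0.49023698 -0.1090685   0.055     ] tip [ 0.5211849 -0.0947023  0.231    ] bead [ 0.54486638 -0.13993824  0.239     ] [ 0.51261338 -0.16636201  0.116     ]
```

```bash
cat >> h.py <<'E'
from scipy.spatial.transform import Rotation as Ro
def W(q,b=None):
    b=np.load("box.npz"); return np.array([*(b["t"]+b["R"]@(np.array(q[:2])/1e3)),q[2]/1e3])
def Rt(pitch):  # tool y = box y, tool z = box +x tilted down
    a=float(np.load("box.npz")["a"]); p=np.radians(pitch)
    Rb=Ro.from_euler("z",a).as_matrix(); z=Rb@[np.cos(p),0,-np.sin(p)]; y=Rb@[0,1,0]; return np.c_[np.cross(y,z),y,z]
def row(o,X,R):  # shift cm, turn deg from measured pose
    R0=Ro.from_euler("xyz",o["orientation"],degrees=True).as_matrix()
    return (R0.T@(X-o["tool_pos"])*100).round(2),Ro.from_matrix(R0.T@R).as_rotvec(degrees=True).round(2)
def tcp(th,y,past=25,gap=4,pitch=45,half=9.5): # tcp in box mm: past bead along axis, under it
    p=np.radians(pitch); B=np.array([86.3-203*np.cos(th),116+203*np.sin(th)])
    P=B+past*np.array([np.cos(p),-np.sin(p)])-(3+gap+half)*np.array([np.sin(p),np.cos(p)])
    return (P[0],y,P[1])
E
python3 - <<'E'
from h import *
from plant import ctrl
s=np.load("scene0.npz"); c=lambda u,v:(u/3.5+230-.4,v/3.5+165-.4)
pts=[((428,563),(-85,-170,0)),((433,455),(-85,-170,115)),((590,428),(85,-170,0)),((603,318),(85,-170,115)),((281,430),(-100,-46.5,55)),((107,188),(-85,170,115)),
 ((292,209),(86.3-203*np.cos(.65),-45,116+203*np.sin(.65)))]
b=[];w=[]
for p,q in pts:
    b.append(np.array(q[:2])/1e3); w.append(plane(s,c(*p),q[2]/1e3)[:2])
t,a,R,r=fit(b,w); print(t.round(4),np.degrees(a),(r*1e3).round(1).tolist())
np.savez("box.npz",t=t,a=a,R=R)
print("tip px",proj(s,W((-69,-55,226))),"crop pick",c(308,235))
o=ctrl.get_obs()
for past in(-80,): 
    X=W(tcp(.65,-100,past)); print(X,row(o,X,Rt(45)))
E
```

```text
[ 0.5384 -0.0085] 39.017227932084246 [[2.0, 3.0], [2.6, 2.8], [-2.3, 1.7], [-4.6, 1.2], [-0.9, -6.6], [6.7, 3.7], [-3.4, -5.8]]
tip px [320.12835251 227.76376771] crop pick (317.6, 231.74285714285713)
[ 0.48985977 -0.17654263  0.28375412] (array([-40.17,  34.33,  -5.76]), array([ -7.5 , -44.56, -18.35]))
```

The rows are not in the units I measure in: shifts go in shares of 100 cm and turns go in shares of pi/2 rad. I convert before sending: -24 cm is -0.24, 2.5 cm is 0.025, -44.5 degrees is -0.4944.

{"name": "send_rows", "arguments": {"plan": [[[-0.03,0.025,-0.01,-0.0111,-0.0667,-0.0222],[-0.06,0.05,-0.02,-0.0222,-0.1333,-0.0556],[-0.09,0.075,-0.03,-0.0333,-0.2,-0.0778],[-0.12,0.1,-0.04,-0.0444,-0.2667,-0.1056],[-0.15,0.125,-0.05,-0.0556,-0.3333,-0.1333],[-0.18,0.15,-0.055,-0.0667,-0.4,-0.1611],[-0.21,0.175,-0.06,-0.0778,-0.4556,-0.1889],[-0.24,0.2,-0.06,-0.0833,-0.4944,-0.2044]]], "fingers": 0}}

```text
clock: 0.77
tool_pos: [0.3865, -0.3657, 0.2872]
orientation: [-179.7, 45.2, -140.7]
force: [1.0, -0.5, -0.6]
opening: 0.0403
gripper_force: 0.0
```

Run:
```python
from h import *
from plant import ctrl
b=dict(np.load("box.npz")); b["t"]=b["t"]+[-.0025,-.005]; np.savez("box.npz",**b)
o=ctrl.get_obs(); X=W(tcp(.65,-110,-80)); print(o["clock"],o["tool_pos"],o["orientation"],X,row(o,X,Rt(45)))
s=ctrl.snapshot("scene"); np.savez("scene1.npz",**s); t=ctrl.snapshot("top"); np.savez("top1.npz",**t)
cv2.imwrite("pics/p1.png",np.hstack([s["img"][120:360,180:440],t["img"][120:360,200:460]])[:,:,::-1].repeat(1,0))
i=cv2.imread("pics/p1.png"); cv2.imwrite("pics/p1.png",cv2.resize(i,None,fx=1.53,fy=1.53,interpolation=cv2.INTER_CUBIC))
```

```text
0.7667 [ 0.38648069 -0.36572382  0.28719712] [-179.73847699   45.18501041 -140.72386917] [ 0.49365531 -0.1893122   0.28375412] (array([-13.47,   6.94,  14.02]), array([-0.08,  0.19,  0.18]))
```

View pics/p1.png

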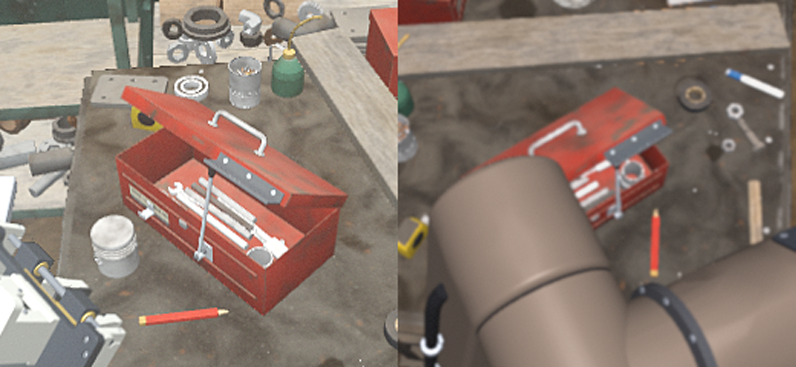

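Both views now show the lip and prop clear of the gripper (scene panel rod (212,180)–(201,255), top panel lip (608,165)–(668,128)). I'll zoom in on both to triangulate.

Run:
```python
from h import *
s=np.load("scene1.npz")["img"];t=np.load("top1.npz")["img"]
# scene crop x290-370,y215-295 ; top crop x325-405? panel origin (398/1.53=260 -> col 200)
f=lambda i,x,y:cv2.resize(i[y:y+100,x:x+80],None,fx=5,fy=5,interpolation=cv2.INTER_CUBIC)
cv2.imwrite("pics/z1.png",np.hstack([f(s,295,205),f(t,315,185)])[:,:,::-1])
```

```text
(no output)
```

View pics/z1.png

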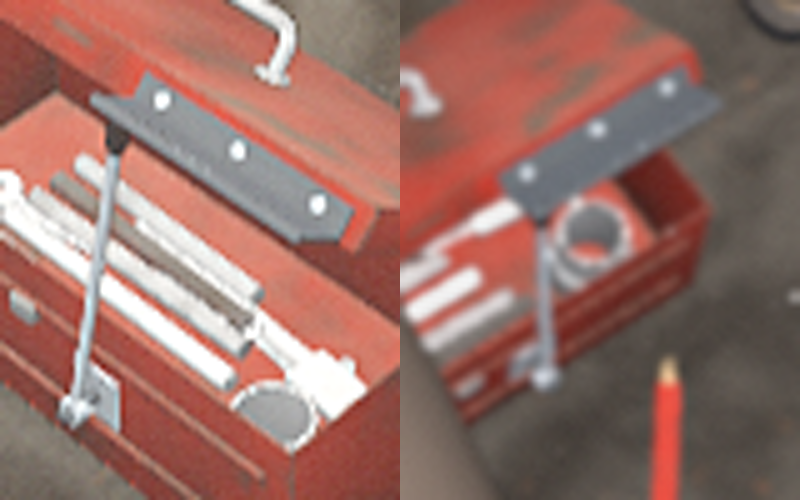

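Bead inner/outer ends: scene (92,100)/(303,243), top (517,213)/(722,103). Pivot knob: (72,410) and (545,377).

Run:
```python
from h import *
from plant import ctrl
s=np.load("scene1.npz");t=np.load("top1.npz")
S=lambda u,v:(u/5+295-.4,v/5+205-.4); T=lambda u,v:((u-400)/5+315-.4,v/5+185-.4)
def tri(a,b):
    o1,d1=ray(s,S(*a));o2,d2=ray(t,T(*b)); d1/=np.linalg.norm(d1);d2/=np.linalg.norm(d2)
    k=np.linalg.lstsq(np.c_[d1,-d2],o2-o1,rcond=None)[0]; p,q=o1+k[0]*d1,o2+k[1]*d2; return (p+q)/2,np.linalg.norm(p-q)
for n,a,b,q in(("bead in",(92,100),(517,213),(86.3-203*np.cos(.65),-45,239)),("bead out",(303,243),(722,103),(86.3-203*np.cos(.65),-165,239)),("pivot",(72,410),(545,377),(-98,-46.5,55)),("tip low",(116,150),(541,222),(-71,-54.5,212))):
    X,e=tri(a,b); print(n,X.round(4),round(e*1e3,1),"model",W(q).round(4), "diff mm",((X-W(q))*1e3).round(1))
d=tri((303,243),(722,103))[0]-tri((92,100),(517,213))[0]; print(np.linalg.norm(d),np.degrees(np.arctan2(d[0],-d[1])))
```

```text
bead in [ 0.507  -0.0847  0.229 ] 5.2 model [ 0.5058 -0.0959  0.239 ] diff mm [  1.3  11.2 -10. ]
bead out [ 0.5837 -0.1835  0.2347] 0.3 model [ 0.5813 -0.1891  0.239 ] diff mm [ 2.4  5.6 -4.3]
pivot [ 0.4879 -0.1077  0.0513] 2.1 model [ 0.4891 -0.1113  0.055 ] diff mm [-1.1  3.6 -3.7]
tip low [ 0.5145 -0.0966  0.2089] 1.6 model [ 0.5151 -0.1005  0.212 ] diff mm [-0.6  3.9 -3.1]
0.1252272573275183 37.81992836818897
```

{"name": "send_rows", "arguments": {"plan": [[[-0.023,0.012,0.023,0,0,0],[-0.045,0.024,0.046,0,0,0],[-0.068,0.035,0.07,0,0,0],[-0.09,0.047,0.093,0,0,0],[-0.113,0.058,0.116,0,0,0],[-0.135,0.069,0.14,0,0,0],[-0.135,0.069,0.14,0,0,0]]]}}

```text
clock: 1.45
tool_pos: [0.4952, -0.1854, 0.2832]
orientation: [-179.9, 45.0, -140.7]
force: [-0.5, 0.3, -0.3]
opening: 0.0004
gripper_force: 0.0
```

Run:
```python
from h import *
from plant import ctrl
b=dict(np.load("box.npz")); b["t"]=b["t"]+[0,.0015]; np.savez("box.npz",**b)
o=ctrl.get_obs(); print(o["clock"],o["tool_pos"],o["orientation"],o["force"],o["opening"])
for past,g in((-20,12),(23,12),(23,5)): print(row(o,W(tcp(.65,-102,past,g)),Rt(45)))
s=ctrl.snapshot("scene"); np.savez("scene2.npz",**s)
i=s["img"][150:330,200:420,::-1]; cv2.imwrite("pics/p2.png",cv2.resize(i,None,fx=3.3,fy=3.3,interpolation=cv2.INTER_CUBIC))
```

```text
1.45 [ 0.49516334 -0.18539908  0.2832277 ] [-179.882535     45.04819002 -140.65700488] [-0.47057793  0.26937037 -0.27465994] 0.0003688332004441784
(array([0.96, 0.7 , 5.77]), array([0.11, 0.05, 0.23]))
(array([ 0.96,  0.69, 10.07]), array([0.11, 0.05, 0.23]))
(array([ 0.26,  0.69, 10.07]), array([0.11, 0.05, 0.23]))
```

View pics/p2.png

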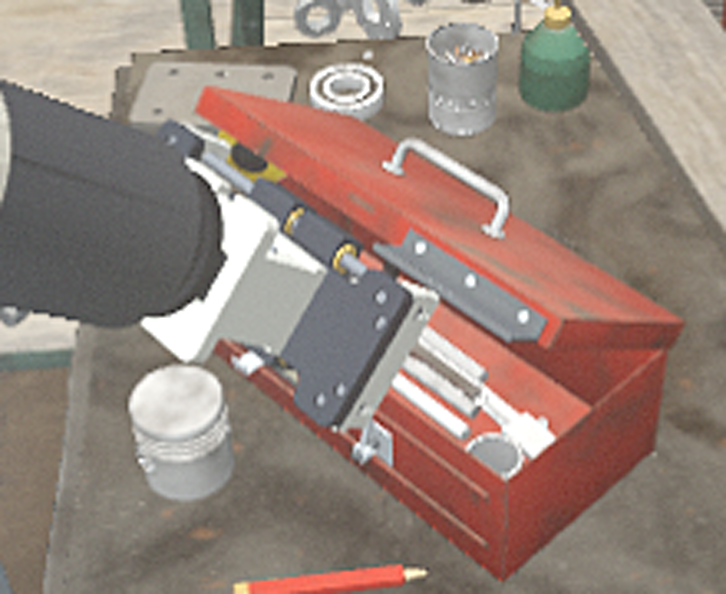

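The gripper's dark plate and light edge (345–435, 290–425) cover the rod. I'll check where the TCP and finger outline project.

Run:
```python
from h import *
from plant import ctrl
s=np.load("scene2.npz"); o=ctrl.get_obs(); R=Ro.from_euler("xyz",o["orientation"],degrees=True).as_matrix()
for n,v in(("tcp",(0,0,0)),("+x",(9.5,0,0)),("-x",(-9.5,0,0)),("+y",(0,21,0)),("-y",(0,-21,0)),("z-66",(0,0,-66)),("b++",(39,96,-66)),("b+-",(39,-96,-66)),("b-+",(-39,96,-66)),("b--",(-39,-96,-66))):
    p=proj(s,o["tool_pos"]+R@np.array(v)/1e3); print(n,((p-[200,150])*3.3).round())
print("tip",(proj(s,W((-69,-55,226)))-[200,150])*3.3,"beadin",(proj(s,W((-75.3,-45,239)))-[200,150])*3.3)
```

```text
tcp [358. 296.]
+x [350. 310.]
-x [366. 282.]
+y [334. 278.]
-y [383. 315.]
z-66 [288. 276.]
b++ [148. 252.]
b+- [372. 437.]
b-+ [214. 133.]
b-- [451. 305.]
tip [392.82281953 260.56497481] beadin [374.26233362 242.56712319]
```

The plate is the body's near end, as computed, and the fingers are hidden behind it. I'll slide in under the lip with a 12 mm gap.

In the tool's units: 10.1 cm is 0.101, 0.96 cm is 0.0096, 0.2 degrees is 0.0022.

{"name": "send_rows", "arguments": {"plan": [[[0.005,0.003,0.015,0,0,0.0022],[0.0096,0.007,0.03,0,0,0.0022],[0.0096,0.007,0.045,0,0,0.0022],[0.0096,0.007,0.06,0,0,0.0022],[0.0096,0.007,0.075,0,0,0.0022],[0.0096,0.007,0.09,0,0,0.0022],[0.0096,0.007,0.101,0,0,0.0022],[0.0096,0.007,0.101,0,0,0.0022]]]}}

```text
clock: 2.17
tool_pos: [0.5392, -0.1437, 0.2024]
orientation: [179.7, 44.9, -141.3]
force: [0.1, -0.9, -0.4]
opening: 0.0005
gripper_force: 0.0
```

Run:
```python
from h import *
from plant import ctrl
o=ctrl.get_obs(); print(o["clock"],o["tool_pos"],o["orientation"],o["force"])
print(row(o,W(tcp(.65,-102,23,5)),Rt(45)))
s=ctrl.snapshot("scene");t=ctrl.snapshot("top")
f=lambda i,x,y:cv2.resize(i[y:y+120,x:x+100],None,fx=4,fy=4,interpolation=cv2.INTER_CUBIC)
cv2.imwrite("pics/p3.png",np.hstack([f(s["img"],280,195),f(t["img"],300,175)])[:,:,::-1])
```

```text
2.1667 [ 0.53915357 -0.14372394  0.20235894] [ 179.69868925   44.85745026 -141.28379821] [ 0.09056225 -0.87124211 -0.4064788 ]
(array([-1.19,  0.24,  0.08]), array([ 0.09, -0.14, -0.21]))
```

View pics/p3.png

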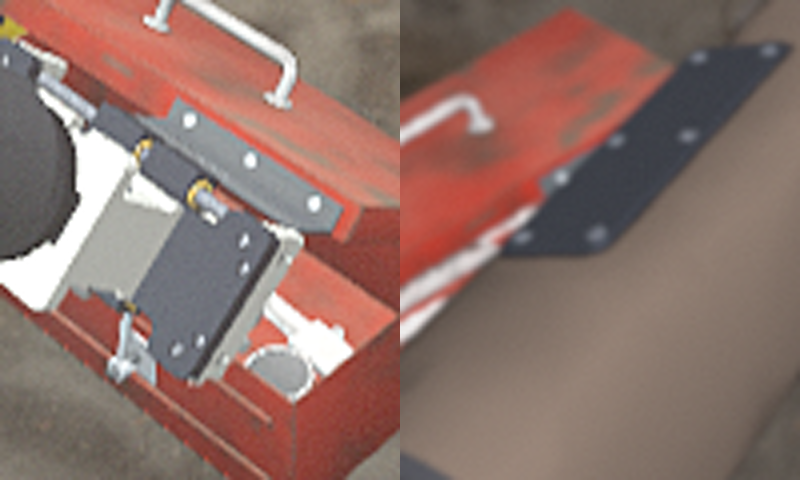

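In the tool's units: -0.8 cm is -0.008, -0.6 cm is -0.006.

{"name": "send_rows", "arguments": {"plan": [[[-0.003,0,0,0,0,0],[-0.006,0.001,0,0,0,0],[-0.008,0.002,0,0,0,0],[-0.008,0.002,0,0,0,0],[-0.008,0.002,0,0,0,0]]]}}

```text
clock: 2.68
tool_pos: [0.5425, -0.1391, 0.2106]
orientation: [-180.0, 44.9, -141.0]
force: [-0.1, 0.8, 0.3]
opening: 0.0
gripper_force: 0.0
```

Run:
```python
from h import *
from plant import ctrl
o=ctrl.get_obs(); print(o["clock"],o["tool_pos"],o["orientation"],o["force"])
print(row(o,W(tcp(.65,-102,23,5)),Rt(45)))
print(row(o,W(tcp(.65,-45,23,5)),Rt(45)))
```

```text
2.6833 [ 0.54247682 -0.13905601  0.21063274] [-179.97764698   44.94534385 -141.04893077] [-0.14370464  0.76466308  0.26803731]
(array([-0.22,  0.09,  0.28]), array([-0.07, -0.05, -0.05]))
(array([-0.21,  5.79,  0.27]), array([-0.07, -0.05, -0.05]))
```

In the tool's units: 4.7 cm is 0.047, 4 cm is 0.04.

{"name": "send_rows", "arguments": {"plan": [[[-0.001,0.008,0.002,0,0,0],[-0.001,0.016,0.002,0,0,0],[-0.001,0.024,0.002,0,0,0],[-0.001,0.032,0.002,0,0,0],[-0.001,0.04,0.002,0,0,0],[-0.001,0.047,0.002,0,0,0],[-0.001,0.047,0.002,0,0,0],[-0.001,0.047,0.002,0,0,0]]]}}

```text
clock: 3.35
tool_pos: [0.5138, -0.1004, 0.2092]
orientation: [179.9, 44.9, -141.1]
force: [-2.5, -0.6, -1.2]
opening: 0.0006
gripper_force: 0.9
```

Run:
```python
from h import *
from plant import ctrl
o=ctrl.get_obs(); print(o["clock"],o["tool_pos"],o["orientation"],o["force"],o["moment"])
print(row(o,W(tcp(.65,-45,23,5)),Rt(45)))
s=ctrl.snapshot("scene"); o=ctrl.get_obs(); print(o["force"])
i=s["img"][180:330,240:420,::-1]; cv2.imwrite("pics/p4.png",cv2.resize(i,None,fx=3.8,fy=3.8,interpolation=cv2.INTER_CUBIC))
```

```text
3.35 [ 0.51377478 -0.10044615  0.20919664] [ 179.89485272   44.90436678 -141.08060902] [-2.47604397 -0.63587616 -1.197846  ] [-1.61740727  2.52528777  0.31359779]
(array([-0.18,  0.98,  0.03]), array([ 0.04, -0.1 , -0.07]))
[-1.05715326  0.06989451 -0.64457999]
```

View pics/p4.png

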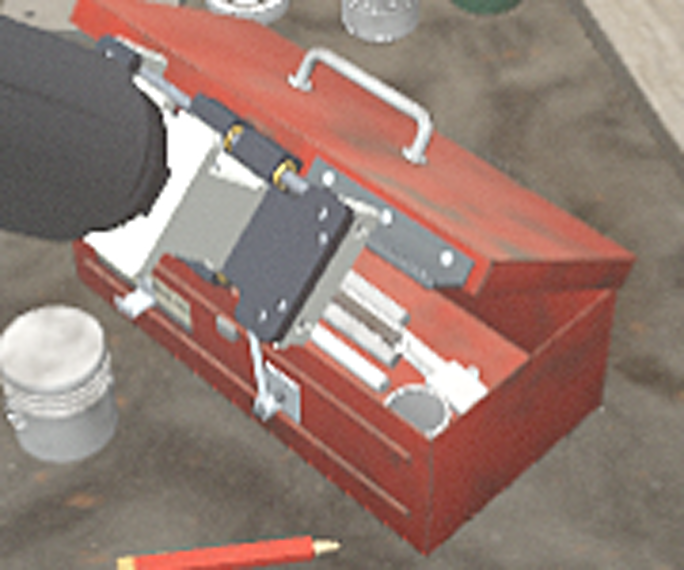

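The rod (pivot (265,405), visible to (252,335)) now leans past upright to the left, probably mid-fall. I'll hold and check.

{"name": "send_rows", "arguments": {"plan": [[[0,0,0,0,0,0],[0,0,0,0,0,0],[0,0,0,0,0,0],[0,0,0,0,0,0],[0,0,0,0,0,0],[0,0,0,0,0,0]]]}}

```text
clock: 3.9
tool_pos: [0.5146, -0.1012, 0.2092]
orientation: [179.9, 44.9, -141.1]
force: [-1.2, 0.0, -0.7]
opening: 0.001
gripper_force: 0.8
```

Run:
```python
from h import *
from plant import ctrl
o=ctrl.get_obs(); print(o["clock"],o["tool_pos"],o["orientation"],o["force"],o["moment"])
s=ctrl.snapshot("scene"); np.savez("scene4.npz",**s); o=ctrl.get_obs(); print(o["force"])
i=s["img"][180:330,240:420,::-1]; cv2.imwrite("pics/p5.png",cv2.resize(i,None,fx=3.8,fy=3.8,interpolation=cv2.INTER_CUBIC))
```

```text
3.9 [ 0.5146274  -0.10122821  0.20921749] [ 179.92224073   44.91870524 -141.13596841] [-1.19903259  0.03561783 -0.71392109] [-1.63419853  2.47367818  0.34030788]
[-1.94323984  1.03542293 -1.68490462]
```

View pics/p5.png

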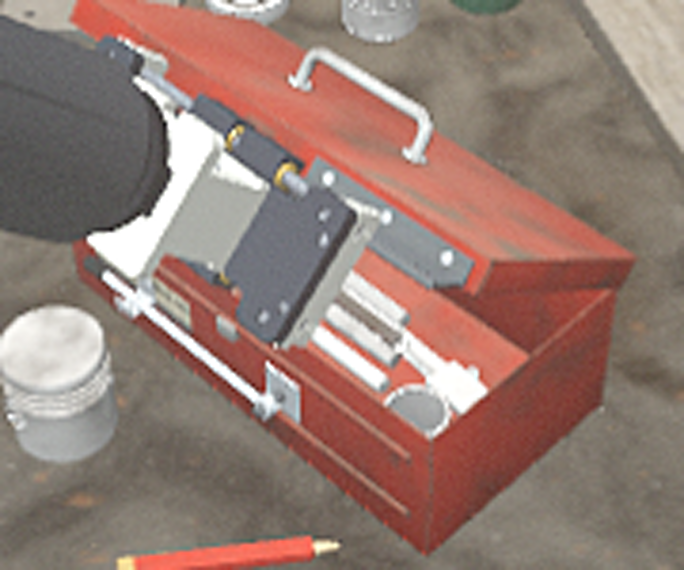

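Rod lies folded, (265,405) to (90,265), and the lid rests on the finger. Next I compute the arc for lowering it.

Run:
```python
from h import *
from plant import ctrl
o=ctrl.get_obs(); Rb=np.load("box.npz"); q=Rb["R"].T@(o["tool_pos"][:2]-Rb["t"])*1e3; P=np.array([q[0],o["tool_pos"][2]*1e3]); print(q,P)
r=2**-.5
# bead centre: 12.5 above tcp along n ; theta from |bead-hinge|=203 
from scipy.optimize import brentq
f=lambda th:(np.array([86.3-203*np.cos(th),116+203*np.sin(th)])-P)@[r,r]-12.5
th0=brentq(f,.3,.72); B0=np.array([86.3-203*np.cos(th0),116+203*np.sin(th0)]); print(th0,"past",(P-B0)@[r,-r])
for k in range(0,int(th0/.02)+1):
    th=max(th0-.02*k,0); d=np.array([86.3-203*np.cos(th),116+203*np.sin(th)])-B0
    print(k,round(th,3),"x %.2f z %.2f"%(-(d@[r,r])/10,(d@[r,-r])/10),end=" | ")
```

```text
[-72.74094871 -55.89976098] [-72.74094871 209.24231999]
0.6169841651158686 past 21.736715620240126
0 0.617 x -0.00 z 0.00 | 1 0.597 x 0.40 z 0.07 | 2 0.577 x 0.80 z 0.15 | 3 0.557 x 1.19 z 0.24 | 4 0.537 x 1.59 z 0.34 | 5 0.517 x 1.98 z 0.44 | 6 0.497 x 2.37 z 0.55 | 7 0.477 x 2.76 z 0.67 | 8 0.457 x 3.14 z 0.80 | 9 0.437 x 3.53 z 0.93 | 10 0.417 x 3.91 z 1.07 | 11 0.397 x 4.29 z 1.22 | 12 0.377 x 4.66 z 1.38 | 13 0.357 x 5.03 z 1.55 | 14 0.337 x 5.40 z 1.72 | 15 0.317 x 5.76 z 1.90 | 16 0.297 x 6.12 z 2.09 | 17 0.277 x 6.48 z 2.28 | 18 0.257 x 6.83 z 2.48 | 19 0.237 x 7.18 z 2.69 | 20 0.217 x 7.52 z 2.90 | 21 0.197 x 7.86 z 3.13 | 22 0.177 x 8.20 z 3.36 | 23 0.157 x 8.53 z 3.59 | 24 0.137 x 8.86 z 3.83 | 25 0.117 x 9.18 z 4.08 | 26 0.097 x 9.49 z 4.34 | 27 0.077 x 9.81 z 4.60 | 28 0.057 x 10.11 z 4.86 | 29 0.037 x 10.41 z 5.14 | 30 0.017 x 10.71 z 5.42 |
```

In the tool's units: 3.15 cm is 0.0315, 0.67 cm is 0.0067.

{"name": "send_rows", "arguments": {"plan": [[[0.004,0,0.0007,0,0,0],[0.008,0,0.0015,0,0,0],[0.012,0,0.0024,0,0,0],[0.016,0,0.0034,0,0,0],[0.02,0,0.0044,0,0,0],[0.024,0,0.0055,0,0,0],[0.0275,0,0.0067,0,0,0],[0.0315,0,0.008,0,0,0]]]}}

```text
clock: 4.62
tool_pos: [0.5016, -0.112, 0.1811]
orientation: [180.0, 44.9, -141.1]
force: [-0.7, -1.6, -1.5]
opening: 0.0004
gripper_force: 0.9
```

{"name": "send_rows", "arguments": {"plan": [[[0.0038,0,0.0013,0,0,0],[0.0076,0,0.0027,0,0,0],[0.0114,0,0.0042,0,0,0],[0.0152,0,0.0058,0,0,0],[0.019,0,0.0075,0,0,0],[0.0226,0,0.0092,0,0,0],[0.0262,0,0.011,0,0,0],[0.0298,0,0.0129,0,0,0]]]}}

```text
clock: 5.28
tool_pos: [0.4922, -0.1192, 0.1508]
orientation: [179.9, 44.9, -141.1]
force: [0.3, -1.0, -1.6]
opening: 0.0007
gripper_force: 1.0
```

Run:
```python
from h import *
from plant import ctrl
o=ctrl.get_obs(); Rb=np.load("box.npz"); q=Rb["R"].T@(o["tool_pos"][:2]-Rb["t"])*1e3; print(o["clock"],q,o["tool_pos"],o["orientation"],o["force"],o["moment"])
s=ctrl.snapshot("scene"); print(ctrl.get_obs()["force"])
i=s["img"][180:330,240:420,::-1]; cv2.imwrite("pics/p6.png",cv2.resize(i,None,fx=3.8,fy=3.8,interpolation=cv2.INTER_CUBIC))
```

```text
5.2833 [-101.50163106  -55.79184136] [ 0.49219097 -0.11922887  0.15084325] [ 179.94172227   44.92038347 -141.11720825] [ 0.26775507 -1.03147547 -1.58527355] [-2.22715265  2.27126978 -0.34841641]
[-0.43552855 -1.69718529 -2.4279338 ]
```

View pics/p6.png

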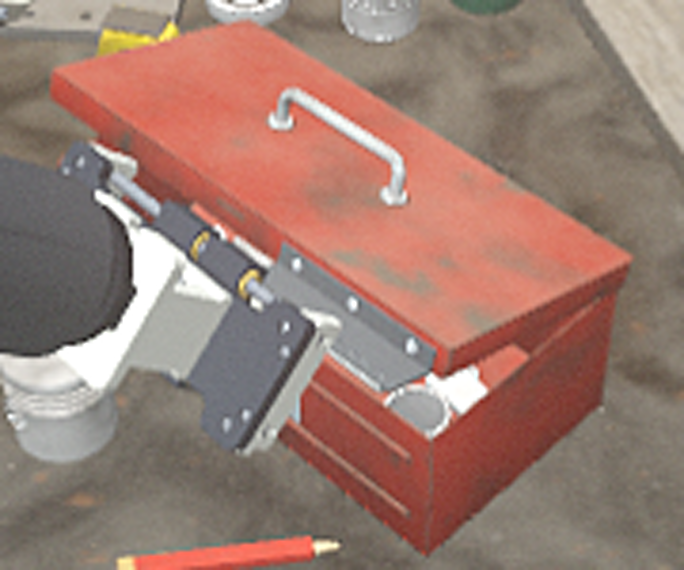

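Lid is following at about 0.3 rad, with the box unmoved. Continuing slowly.

In the tool's units: 2.74 cm is 0.0274, 2.41 cm is 0.0241.

{"name": "send_rows", "arguments": {"plan": [[[0.0036,0,0.0019,0,0,0],[0.0071,0,0.0039,0,0,0],[0.0106,0,0.006,0,0,0],[0.014,0,0.0081,0,0,0],[0.0174,0,0.0104,0,0,0],[0.0208,0,0.0127,0,0,0],[0.0241,0,0.015,0,0,0],[0.0274,0,0.0174,0,0,0]]]}}

```text
clock: 6.0
tool_pos: [0.4866, -0.1236, 0.1191]
orientation: [179.9, 44.9, -141.1]
force: [-0.3, -0.9, -2.2]
opening: 0.0006
gripper_force: 0.9
```

In the tool's units: 0.63 cm is 0.0063, 0.51 cm is 0.0051.

{"name": "send_rows", "arguments": {"plan": [[[0.0016,0,0.0012,0,0,0],[0.0032,0,0.0025,0,0,0],[0.0048,0,0.0037,0,0,0],[0.0063,0,0.0051,0,0,0],[0.0063,0,0.0051,0,0,0]]]}}

```text
clock: 6.42
tool_pos: [0.4859, -0.1241, 0.1111]
orientation: [179.9, 44.9, -141.1]
force: [0.2, -1.2, -3.1]
opening: 0.0004
gripper_force: 1.1
```

```bash
cat > m.py <<'E'
from h import *
from plant import ctrl
o=ctrl.get_obs(); Rb=np.load("box.npz"); q=Rb["R"].T@(o["tool_pos"][:2]-Rb["t"])*1e3; print(o["clock"],q,o["tool_pos"],o["orientation"],o["force"],o["moment"])
s=ctrl.snapshot("scene")
hsv=cv2.cvtColor(s["img"],cv2.COLOR_RGB2HSV); h,S,v=cv2.split(hsv); m=(((h<8)|(h>172))&(S>110)&(v>50)).astype(np.uint8)
# red extents in the columns of the lid's right front corner
for c in(345,350,355,360): r=np.where(m[200:330,c])[0]+200; print(c,r.min(),r.max(),end="; ")
# dark gaps (non red) in the box silhouette at right end
print(''.join(str(x) for x in m[240:310,352]))
E
python3 m.py
```

```text
6.4167 [-109.47471648  -55.64026334] [ 0.4859008  -0.12413059  0.11111714] [ 179.90877649   44.90827008 -141.14378608] [ 0.24660791 -1.22421377 -3.05640299] [-2.07028926  2.45960192 -0.07533188]
345 212 320; 350 214 324; 355 218 323; 360 220 318; 1111111111111111000111110000000001111111100011111110000011111111111111
```

In the tool's units: 1.06 cm is 0.0106, 0.31 cm is 0.0031.

{"name": "send_rows", "arguments": {"plan": [[[0.0015,0,0.0013,0,0,0],[0.0031,0,0.0026,0,0,0],[0.0046,0,0.0039,0,0,0],[0.0061,0,0.0052,0,0,0],[0.0076,0,0.0066,0,0,0],[0.0091,0,0.008,0,0,0],[0.0106,0,0.0094,0,0,0],[0.0106,0,0.0094,0,0,0]]]}}

```text
clock: 7.13
tool_pos: [0.4853, -0.1247, 0.0969]
orientation: [179.9, 44.9, -141.2]
force: [-0.1, -0.3, -2.4]
opening: 0.0003
gripper_force: 1.0
```

```bash
python3 m.py
```

```text
7.1333 [-110.27928722  -55.66064213] [ 0.48528851 -0.12465294  0.09686924] [ 179.89205786   44.91200065 -141.16888564] [-0.14298078 -0.25766124 -2.43097863] [-2.07047114  2.35636145 -0.12913597]
345 212 320; 350 215 324; 355 218 323; 360 221 318; 1010111110011111110000111111110000000111111111000111111111111111111111
```

In the tool's units: 1 cm is 0.01, 0.88 cm is 0.0088.

{"name": "send_rows", "arguments": {"plan": [[[0.0012,0,0.0011,0,0,0],[0.0025,0,0.0022,0,0,0],[0.0038,0,0.0034,0,0,0],[0.005,0,0.0045,0,0,0],[0.0063,0,0.0056,0,0,0],[0.0076,0,0.0067,0,0,0],[0.0088,0,0.0075,0,0,0],[0.01,0,0.008,0,0,0]]]}}

```text
clock: 7.85
tool_pos: [0.4843, -0.1255, 0.0846]
orientation: [179.9, 44.9, -141.1]
force: [1.1, -0.7, -0.1]
opening: 0.0006
gripper_force: 0.0
```

```bash
python3 m.py
```

```text
7.85 [-111.5622455   -55.75104991] [ 0.48434863 -0.12553087  0.0846159 ] [ 179.94381442   44.93598108 -141.1126103 ] [ 1.12391976 -0.65284122 -0.05980964] [-1.48913009  1.83227475 -0.02712127]
345 212 320; 350 215 324; 355 218 323; 360 221 318; 0011111111001111111100011111111001000001110001110001111111111111111111
```

The load is off, so the lid is shut. Retracting the finger.

In the tool's units: -12 cm is -0.12, -9.5 cm is -0.095.

{"name": "send_rows", "arguments": {"plan": [[[0.004,0,-0.002,0,0,0],[0.006,0,-0.01,0,0,0],[0.006,0,-0.025,0,0,0],[0.006,0,-0.045,0,0,0],[0.006,0,-0.07,0,0,0],[0.004,0,-0.095,0,0,0],[0,0,-0.12,0,0,0],[0,0,-0.12,0,0,0]]]}}

```text
clock: 8.57
tool_pos: [0.4173, -0.182, 0.174]
orientation: [-179.5, 44.9, -140.8]
force: [1.3, 0.3, -0.4]
opening: 0.0001
gripper_force: 0.0
```

In the tool's units: -4 cm is -0.04, -2 cm is -0.02.

{"name": "send_rows", "arguments": {"plan": [[[0,0,-0.02,0,0,0],[0,0,-0.04,0,0,0],[0,0,-0.04,0,0,0],[0,0,-0.04,0,0,0],[0,0,-0.04,0,0,0]]]}}

```text
clock: 8.98
tool_pos: [0.3961, -0.1966, 0.198]
orientation: [180.0, 44.9, -141.2]
force: [-0.5, 0.6, -0.5]
opening: 0.0005
gripper_force: 0.0
```

```bash
cat >> m.py <<'E'
# lid check: dark lip blob centroid vs prediction at shut
for th in(0,.05,.1): print(th,[proj(s,W((86.3-203*np.cos(th),y,116+203*np.sin(th)))).round(1).tolist() for y in(-45,-165)])
lab=cv2.cvtColor(s["img"],cv2.COLOR_RGB2HSV); g=((lab[...,1]<70)&(lab[...,2]<130)).astype(np.uint8)
g[:, :290]=0; g[:,370:]=0; g[:215]=0; g[330:]=0
n,l,st,ce=cv2.connectedComponentsWithStats(g); 
for k in np.argsort(-st[1:,4])[:4]+1: print(st[k].tolist(),ce[k].round(1))
E
python3 m.py
```

```text
8.9833 [-224.83150356  -55.39931715] [ 0.39612188 -0.19656671  0.19802642] [ 179.95765318   44.9308475  -141.16194246] [-0.5225693   0.60474611 -0.54327788] [-1.47256286  1.85016863  0.04371807]
345 212 320; 350 215 324; 355 218 323; 360 221 318; 0011111111011111111000001111111110000011110111110001111111111111111111
0 [[301.8, 272.7], [338.9, 303.6]]
0.05 [[301.7, 269.6], [339.0, 300.6]]
0.1 [[301.6, 266.4], [339.3, 297.4]]
[290, 278, 80, 52, 1461] [316.9 312.5]
[316, 266, 14, 14, 52] [322.3 272.8]
[330, 278, 15, 13, 51] [336.7 283.7]
[361, 215, 9, 10, 40] [367.  219.8]
```

```bash
python3 -c "
from plant import ctrl
print(ctrl.close_job())"
```

```text
the job is handed in; nothing more can be done
None
```

I knocked the rod out sideways, and it lies folded along the front panel. I lowered the lid on the finger until the finger carried no load, then backed the arm off clear and handed the job in at about 9 s. No result came back. That the lid is fully shut I infer from the load coming off, because I had used all my pictures and the last image measurements didn't settle it.

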